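# Find the loaded chip canister and hold it over the fitted loading dock

### The job

First lower the aluminium adapter plate over the two locating pins of the loading dock until it rests flush, and let go of it. Then lift each of the two identical white chip canisters clear of the bench in turn to feel which is heavier, stand the lighter one back upright on the bench, and finish while still holding the heavier one upright and still in the gripper over the middle of the dock's plate, with its foot about 10 cm above the plate and touching nothing else. Drop or tip nothing, and leave everything else on the bench where it is.

Things in the scene. Friction and masses are not known exactly. Their poses are not given: they have to be found in the camera images.
- plate: adapter plate, flat aluminium bar 150 x 56 x 12 mm (x, y, z), 0.2 to 0.25 kg, lying on the bench; two through holes of 14 mm diameter at x = -55 and +55 mm on its long centre line, and a 36 x 32 mm window in the middle; origin at the centre of its underside; x along its length, z up; the same after a half turn about z
- dock_top (a point): centre of the flat top of the fixed loading dock, a pedestal 132 x 40 mm on a foot 150 x 80 x 8 mm, top 45 mm above the bench; x along its length, z up. Two upright steel pins, 10 mm in diameter, stand on it at x = -55 and +55 mm, 22 mm high, the upper 9 mm tapering to 4 mm. A seated plate lies on this top, centred here, its length along x (either way round)
- canister_1: one of two look-alike closed white plastic chip canisters: upright cylinder 40 mm in diameter (grip it 15 to 100 mm up) on a round foot 56 mm in diameter, 8 mm high; 100 mm tall; origin at the centre of its underside, z up. Each weighs 0.2 to 0.7 kg and they differ by over 0.2 kg; neither name, looks nor place tells which is heavier
- canister_2: one of two look-alike closed white plastic chip canisters: upright cylinder 40 mm in diameter (grip it 15 to 100 mm up) on a round foot 56 mm in diameter, 8 mm high; 100 mm tall; origin at the centre of its underside, z up. Each weighs 0.2 to 0.7 kg and they differ by over 0.2 kg; neither name, looks nor place tells which is heavier
- table: the black bench top, its surface at z = 0
- petri: bystander, leave alone: closed clear petri dish, 60 mm across, 20 mm high; origin at the centre of its underside
- jar: bystander, leave alone: squat amber glass jar with a black cap, 60 mm across, 65 mm high; origin at the centre of its underside
- beaker: bystander, leave alone: glass beaker, 68 mm across, 70 mm high; origin at the centre of its underside
- tray: bystander, leave alone: open clear plastic tray, 100 x 120 x 50 mm; origin at the centre of its underside
- tube_rack: bystander, leave alone: white tube rack with blue-capped tubes, 70 x 200 mm, 68 mm high; origin at the centre of its underside
- wash_bottle: bystander, leave alone: clear wash bottle with an orange cap, 66 mm across, 150 mm high; origin at the centre of its underside
- tip_box: bystander, leave alone: blue pipette-tip box with clear lid, 85 x 120 mm, 71 mm high; origin at the centre of its underside
Not all that is in view belongs to the job. Leave any green or red look-alike of the canister_2 alone.

How it is judged:
By the outcome, as a careful person would: the job done as asked, in the order asked, and still so for the second after the job is handed in, while the arm keeps its last pose, push and grip.
It also fails if it takes over 72 s, if anything falls off the work surface, if the arm or the gripper's body presses on something with over 40 N, if the wrist force passes 120 N, or if a joint passes its speed limit or range.

### The arm

A 6-joint arm with a two-finger parallel gripper is mounted at the origin on the work surface. World frame = base frame: x ahead of the robot, y to its left, z up, the work surface at z = 0. Lengths are in mm, angles in degrees, forces in N, time in s.
With the tool pointing down it reaches from about 300 to 825 mm from the base axis. Payload 5.4 kg.
Tool frame: the origin (TCP) lies midway between the tips of the shut fingers; the grasp point (between the pads) lies 19 mm behind it; z points along the fingers, y is the line along which they close (so a half turn about z gives the same grasp; the last joint's range is limited). The gripper opens to 92 mm and grips with 3 to 60 N. Pads are 20 mm wide; open, the fingers measure 128 mm over their backs; the gripper's body (75 mm by 189 mm) begins 69 mm behind the grasp point.
Start: joints at [54.998, 9.076, 91.501, -0, 79.423, -12.038], TCP at [224.347, 529.41, 214.601] pointing down, gripper open.
Joint ranges: [-166.64, 166.64], [-54.1, 131.32], [10.49, 154.53], [-73.88, 253.88], [9.74, 151.15], [-171.62, 171.62]. Speed limits (degrees/s): [147.25, 147.25, 180, 180, 180, 180].

### API

Orientations are given as [roll, pitch, yaw] about the fixed x, y, z axes, in that order (R = Rz(yaw) Ry(pitch) Rx(roll)).
In Python, from workcell import manip, eyes gives the robot as it stands. The module is installed in compiled form; this text tells all that it offers.
- The arm moves only by the tool servo_tool, never from a script. Its arguments are lists of equal length, an entry for each row: "xyz": the shift along the tool's x, y, z scaled (see below), a list of three; "rotation": the turn, a rotation vector about the tool's x, y, z scaled (see below), a list of three. A call has 1 to 10 rows; each row shifts and turns the commanded pose from where the row before left it, along the tool's axes as they then stand; what a row does not reach is not made up. The controller multiplies each number of a shift by 0.06 m and each number of a turn by 10 degrees. A row lasts 1/8 s, in which the tool goes at most 62.5 mm and 10.7 degrees, less where a joint would pass 70% of its speed; a pose out of reach is approached as far as the arm can. A call with a number of a shift or a turn outside -1 to 1 is refused whole. A call with a gripper value outside its range is refused whole. "hand" is the closure, from -1 (fully open) to 1 (shut), set as the call begins (left out, the last holds). The fingers move at their own pace and stop on an object; "grip_force" is the grip in N (left out, the last holds). Time passes only in rows, so rows that do not move let the fingers close. It gives the time, the measured TCP pose, the force, the opening and the grip force at its end, in the units of the state.
- manip.get_state(): the state, without advancing time (a new reading comes with each control period).
- eyes.camera(name): name is "scene" or "top" or "wrist"; returns a dict with "frame" (400x640x3 uint8, red, green, blue), "intrinsics" (3x3 intrinsics, pixels), "position" and "attitude" of the camera in the world. Camera axes: x right, y down, z forward; pixel columns grow to the right and rows downward; lengths in mm; the calibration is good to about 2 mm. A picture is of the moment at which its call begins. There is no depth.
- manip.finish_job(): hands the job in; it is judged then, once.
The state is a dict: "clock": time; "joint_pos": joint angles; "joint_velocities": joint speeds; "joint_efforts": joint torques, N m; "tool_pos": TCP position; "tool_rot": TCP orientation; "ft_force": force on the tool from outside, world axes, zero at the start; "moment": the same for the moment, N m; "grip_width": finger opening in mm; "grip_force": force on a finger pad.
Only numpy, scipy, OpenCV 4.12 (cv2) and the standard library are available. Lean on these libraries where they do the work, as an engineer would, in place of code of your own. Each camera call takes 0.05 s, during which the arm holds its last target. There are 200 camera calls.

## Working session

There is one attempt and no reset: what is moved stays moved. The work goes in short steps, Python scripts to look and compute and a tool call to move; the robot and the scene stay as the last step left them, time stands still between calls to the robot, and variables do not carry over. Pictures are saved under pics/ and viewed, at most 10 in all, crops included, and the job is handed in when it is done.

Besides the shell and the picture viewer there is one more tool, called after "Emit:" in YAML: its name, and indented under it one key for each argument. servo_tool: Moves the arm, as the interface text tells. Its arguments: {"type":"object","properties":{"xyz":{"type":"array","items":{"type":"array","items":{"type":"number","minimum":-1,"maximum":1}}},"rotation":{"type":"array","items":{"type":"array","items":{"type":"number","minimum":-1,"maximum":1}}},"hand":{"type":"number"},"grip_force":{"type":"number"}},"required":["xyz","rotation"]}

```bash
mkdir -p pics; cat > h.py <<'E'
import numpy as np,cv2
from workcell import manip,eyes
from scipy.spatial.transform import Rotation as R
def att(a):
    a=np.array(a,float)
    return a if a.shape==(3,3) else R.from_euler('xyz',a,degrees=True).as_matrix()
def ray(c,u,v,z):
    d=att(c['attitude'])@np.linalg.inv(np.array(c['intrinsics']))@[u,v,1]
    p=np.array(c['position'],float); return p+d*(z-p[2])/d[2]
def proj(c,P):
    q=np.array(c['intrinsics'])@(att(c['attitude']).T@(np.array(P,float)-c['position'])); return q[:2]/q[2]
def save(c,n): cv2.imwrite(n,c['frame'][:,:,::-1])
E
python3 - <<'E'
from h import *
for n in('scene','top','wrist'):
    c=eyes.camera(n);save(c,f'pics/{n}.png');print(n,c['position'],c['attitude'],c['intrinsics'])
print(manip.get_state())
E
```

```text
scene [1427.81303797 -777.86403699  812.47922522] [-124.04592335   -1.14777421   49.77935654] [[378.74582775   0.         318.30832872]
 [  0.         378.74582775 191.43326282]
 [  0.           0.           1.        ]]
top [ 373.09044266  -30.06928013 1349.52454078] [-1.71922528e+02  1.52861360e-01 -9.09597758e+01] [[397.85375847   0.         316.40345576]
 [  0.         397.85375847 194.49675612]
 [  0.           0.           1.        ]]
wrist [156.40570996 558.21359042 384.97747149] [1.64927725e+02 1.52665932e-01 6.70109852e+01] [[294.77957947   0.         316.69986285]
 [  0.         294.77957947 200.99028685]
 [  0.           0.           1.        ]]
{'clock': 0.15, 'joint_pos': array([ 5.49981182e+01,  9.10367044e+00,  9.15571946e+01, -1.15389153e-03,
        7.94206131e+01, -1.20387035e+01]), 'joint_velocities': array([-0.10115126, -0.2154645 , -0.28457383,  0.00385849,  0.08722579,
       -0.1047612 ]), 'joint_efforts': array([-1.08714768e-03, -3.85919166e+01, -3.22432601e+01,  7.00632110e-02,
        3.51519941e-02, -9.16391400e-05]), 'tool_pos': array([224.078881  , 529.01378697, 213.8378599 ]), 'tool_rot': array([-1.79920077e+02, -1.58850695e-02,  1.57037023e+02]), 'ft_force': array([-0.13086878, -0.22429987,  0.41221584]), 'moment': array([ 0.01583482,  0.02785913, -0.01649275]), 'grip_force': 0.0, 'grip_width': 91.72097627733307}
```

View pics/top.png

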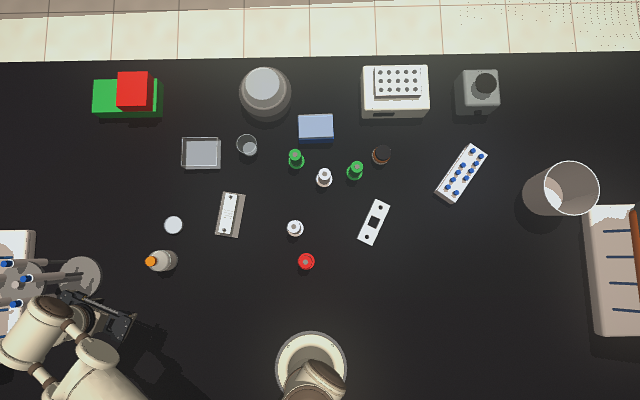

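View pics/scene.png

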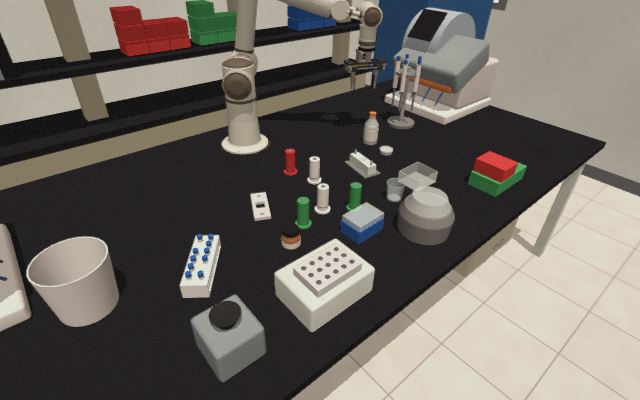

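Top view: white canisters at (324,177) and (295,228). Look-alikes to avoid are green at (296,158) and (356,170), and red at (306,261). The plate is at (374,222), and the dock with its pins is at (230,214). I'll check the choice in an enlarged crop.

```bash
python3 - <<'E'
from h import *
im=cv2.imread('pics/top.png')[140:275,205:405]
cv2.imwrite('pics/crop.png',cv2.resize(im,None,fx=4,fy=4,interpolation=cv2.INTER_CUBIC))
E
```

```text
(no output)
```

View pics/crop.png

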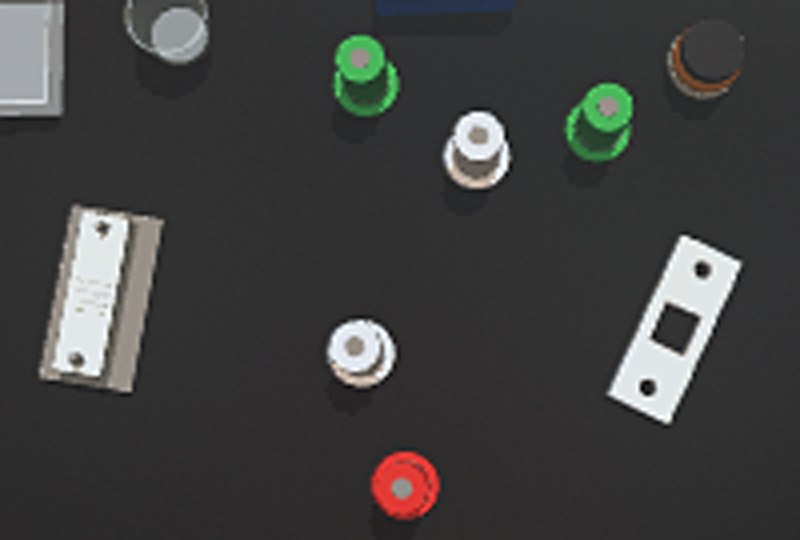

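The crop confirms it: two white canisters with top discs at crop (479,135) and (359,347). Plate holes are at (703,269) and (648,387), and dock pins at (102,229) and (77,359).

```bash
python3 - <<'E'
from h import *
c=eyes.camera('top')
f=lambda u,v,z:ray(c,(u+.5)/4-.5+205,(v+.5)/4-.5+140,z).round(1)
for n,a,b in(('plate',f(703,269,12),f(648,387,12)),('dock',f(102,229,60),f(77,359,60))):
    d=a-b;print(n,a,b,(a+b)/2,np.hypot(*d[:2]),np.degrees(np.arctan2(d[1],d[0])))
print('cans',f(479,135,100),f(359,347,100),'feet',f(477,156,8),f(362,353,8))
print('others g,g,r',f(360,58,100),f(609,106,100),f(404,486,100))
s=manip.get_state();w=eyes.camera('wrist')
T=R.from_euler('xyz',s['tool_rot'],degrees=True).as_matrix()
print('cam in tool',T.T@(np.array(w['position'])-s['tool_pos']),'axis',T.T@att(w['attitude']))
E
```

```text
plate [ 517.  -245.1   12. ] [ 418.6 -195.3   12. ] [ 467.8 -220.2   12. ] 110.2841783756854 -26.84386055552272
dock [553.1 252.8  60. ] [447.3 271.5  60. ] [500.2  262.15  60.  ] 107.43989017120225 -10.02342590542717
cans [618.2 -56.3 100. ] [450.7  41.1 100. ] feet [618.  -56.2   8. ] [451.3  43.8   8. ]
others g,g,r [682.9  38.2 100. ] [ 640.  -160.9  100. ] [342.5   7.2 100. ]
cam in tool [  73.76147969    0.26704696 -171.21475496] axis [[-3.77414819e-04 -9.65504888e-01 -2.60384655e-01]
 [ 9.99999369e-01 -8.89429009e-05 -1.11965037e-03]
 [ 1.05786854e-03 -2.60384914e-01  9.65504313e-01]]
```

```bash
cat >> h.py <<'E'
def plan(x,y,z,yaw):
    s=manip.get_state();r=R.from_euler('xyz',s['tool_rot'],degrees=True)
    t=R.from_euler('xyz',[180,0,yaw],degrees=True)
    rv=np.degrees((r.inv()*t).as_rotvec())/10
    d=t.inv().apply(np.array([x,y,z])-s['tool_pos'])/60
    print('at',s['clock'],s['tool_pos'].round(1),s['tool_rot'].round(2),'rot',rv.round(3),'then shift',d.round(3))
E
python3 -c "
from h import *
plan(468,-220,150,153.2)"
```

```text
at 0.25 [224.2 529.2 214.1] [-1.7995e+02 -1.0000e-02  1.5704e+02] rot [-0.005 -0.001  0.384] then shift [-9.257 -9.313  1.069]
```

Emit:
servo_tool:
  xyz:
    - [0,0,0]
    - [-0.5,-0.5,0]
    - [-0.6,-0.6,0]
    - [-0.6,-0.6,0]
    - [-0.6,-0.6,0]
    - [-0.6,-0.6,0]
    - [-0.6,-0.6,0]
    - [-0.6,-0.6,0]
    - [-0.6,-0.6,0]
    - [-0.6,-0.6,0]
  rotation:
    - [0,0,0.384]
    - [0,0,0]
    - [0,0,0]
    - [0,0,0]
    - [0,0,0]
    - [0,0,0]
    - [0,0,0]
    - [0,0,0]
    - [0,0,0]
    - [0,0,0]

```text
clock: 1.5
tool_pos: [365.1, 100.6, 214.8]
tool_rot: [180.0, 0.1, 153.2]
ft_force: [-0.0, 0.8, 0.5]
grip_width: 91.7
grip_force: 0.0
```

Emit:
servo_tool:
  xyz:
    - [-0.6,-0.6,0]
    - [-0.6,-0.6,0]
    - [-0.6,-0.6,0]
    - [-0.6,-0.6,0]
    - [-0.6,-0.6,0]
    - [-0.6,-0.6,0.2]
    - [-0.36,-0.41,0.4]
    - [0,0,0.4]
    - [0,0,0]
    - [0,0,0]
  rotation:
    - [0,0,0]
    - [0,0,0]
    - [0,0,0]
    - [0,0,0]
    - [0,0,0]
    - [0,0,0]
    - [0,0,0]
    - [0,0,0]
    - [0,0,0]
    - [0,0,0]

```text
clock: 2.75
tool_pos: [468.8, -219.7, 155.6]
tool_rot: [-180.0, 0.1, 153.2]
ft_force: [-0.8, -0.3, 0.6]
grip_width: 92.1
grip_force: 0.0
```

```bash
python3 -c "
from h import *
plan(468,-220,150,153.2)
c=eyes.camera('wrist');save(c,'pics/w1.png');print(proj(c,[468,-220,12]))"
```

```text
at 2.75 [ 468.8 -219.7  155.6] [-1.7999e+02  7.0000e-02  1.5322e+02] rot [-0.001  0.007  0.002] then shift [ 0.009 -0.01   0.093]
[316.2791796  190.55247033]
```

View pics/w1.png

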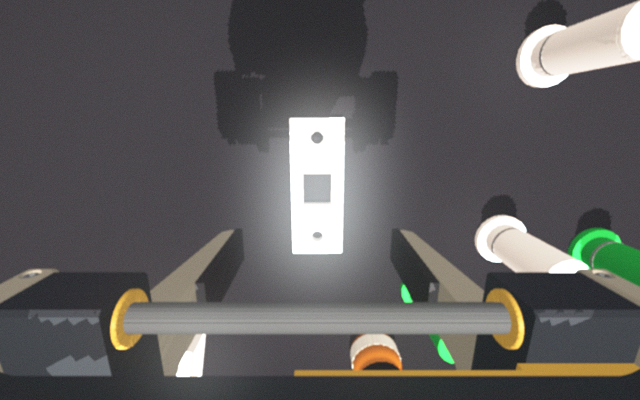

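Wrist view: the plate is nearly vertical in the image, holes at about (317.5,138) and (317.5,236.5), window centre (317,188). That is close to the prediction.

```bash
python3 -c "
from h import *
im=cv2.imread('pics/w1.png');g=im[:,:,1]
c=eyes.camera('wrist')
_,m=cv2.threshold(cv2.GaussianBlur(im[:,:,1],(3,3),0),150,255,0)
n,l,st,ce=cv2.connectedComponentsWithStats(m)
k=l[160,298];ys,xs=np.where(l==k);print(st[k])
cs,_=cv2.findContours((l==k).astype('uint8'),2,1)
P=[]
for q in cs:
    M=cv2.moments(q)
    if M['m00']>20: print(M['m00'],M['m10']/M['m00'],M['m01']/M['m00'],ray(c,M['m10']/M['m00'],M['m01']/M['m00'],12).round(1))
for h in((317.5,138),(317.5,236.5)):print(ray(c,*h,12).round(1))
"
```

```text
[ 278  116   82  146 9775]
9593.0 317.82240522603286 187.969665381007 [ 466.6 -217.4   12. ]
21.5 317.2015503875969 134.87596899224806 [ 415.7 -192.5   12. ]
[ 418.6 -193.6   12. ]
[ 517.3 -243.4   12. ]
```

Emit:
servo_tool:
  xyz:
    - [0.005,-0.02,0.5]
    - [0,0,0.5]
    - [0,0,0.5]
    - [0,0,0.5]
    - [0,0,0.3]
    - [0,0,0.1]
    - [0,0,0.08]
    - [0,0,0]
  rotation:
    - [0,0,0]
    - [0,0,0]
    - [0,0,0]
    - [0,0,0]
    - [0,0,0]
    - [0,0,0]
    - [0,0,0]
    - [0,0,0]

```text
clock: 3.85
tool_pos: [468.0, -221.0, 6.4]
tool_rot: [-180.0, 0.1, 153.2]
ft_force: [0.5, -0.1, -0.4]
grip_width: 92.1
grip_force: 0.0
```

Emit:
servo_tool:
  xyz:
    - [0.01,0.025,0.04]
    - [0,0,0.035]
    - [0,0,0]
    - [0,0,0]
  rotation:
    - [0,0,0]
    - [0,0,0]
    - [0,0,0]
    - [0,0,0]

```text
clock: 4.35
tool_pos: [467.7, -219.1, 1.4]
tool_rot: [-180.0, 0.0, 153.2]
ft_force: [-0.9, -0.3, 0.2]
grip_width: 92.2
grip_force: 0.0
```

Emit:
servo_tool:
  xyz:
    - [0,0,0]
    - [0,0,0]
    - [0,0,0]
    - [0,0,0]
    - [0,0,0]
    - [0,0,0]
    - [0,0,0]
    - [0,0,0]
  rotation:
    - [0,0,0]
    - [0,0,0]
    - [0,0,0]
    - [0,0,0]
    - [0,0,0]
    - [0,0,0]
    - [0,0,0]
    - [0,0,0]
  hand: 1
  grip_force: 30

```text
clock: 5.35
tool_pos: [467.7, -219.0, 1.3]
tool_rot: [-180.0, 0.0, 153.2]
ft_force: [0.7, 1.1, -0.3]
grip_width: 55.6
grip_force: 30.0
```

Gripped (55.6 mm). Lift well above the canisters.

Emit:
servo_tool:
  xyz:
    - [0,0,-0.1]
    - [0,0,-0.3]
    - [0,0,-0.5]
    - [0,0,-0.6]
    - [0,0,-0.6]
    - [0,0,-0.6]
    - [0,0,-0.6]
    - [0,0,-0.2]
    - [0,0,0]
  rotation:
    - [0,0,0]
    - [0,0,0]
    - [0,0,0]
    - [0,0,0]
    - [0,0,0]
    - [0,0,0]
    - [0,0,0]
    - [0,0,0]
    - [0,0,0]

```text
clock: 6.48
tool_pos: [467.9, -219.2, 211.9]
tool_rot: [-180.0, 0.1, 153.2]
ft_force: [-0.2, -0.5, -3.1]
grip_width: 55.6
grip_force: 30.0
```

```bash
python3 -c "
from h import *
plan(500,262,210,170)
c=eyes.camera('wrist');save(c,'pics/w2.png');im=cv2.resize(c['frame'][150:350,200:440,::-1],None,fx=3,fy=3);cv2.imwrite('pics/w2c.png',im)"
```

```text
at 6.475 [ 467.9 -219.2  211.9] [-1.7998e+02  8.0000e-02  1.5320e+02] rot [-0.003  0.008 -1.68 ] then shift [0.865 7.991 0.031]
```

View pics/w2c.png

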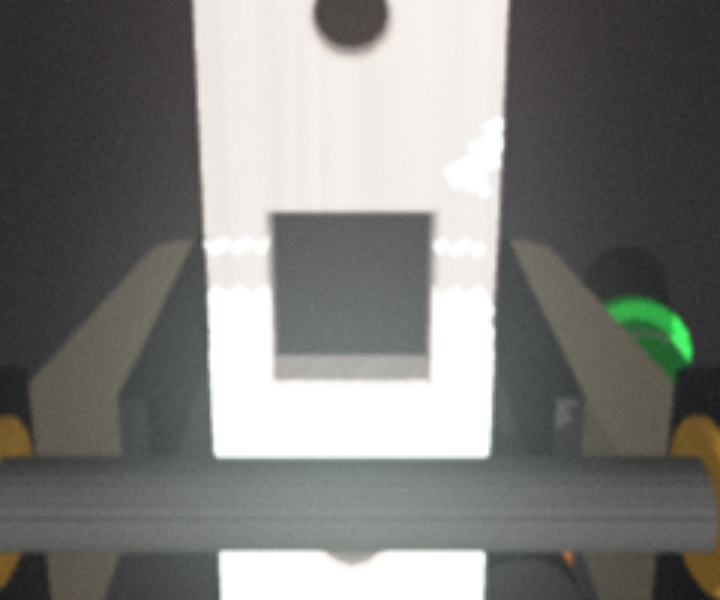

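Plate is level in the fingers. The window's top edges are at crop y≈212 and 380, so orig v≈220.7 and 276.7, centred on u≈317.3. Next I compute the plate offset in the tool frame.

```bash
python3 -c "
from h import *
c=eyes.camera('wrist');s=manip.get_state();T=R.from_euler('xyz',s['tool_rot'],degrees=True)
z=s['tool_pos'][2]+10.7
f=lambda u,v:T.inv().apply(ray(c,u,v,z)-s['tool_pos']).round(2)
a,b=f(317.3,220.5),f(317.3,276.5);print(a,b,(a+b)/2)
print(f(200+352/3,150+8/3))
g=cv2.imread('pics/w2.png')[:,:,1].astype(int)
print(g[125:180,317]);print(g[210:285,317])
for v in(160,200,240,295):print(v,[f(u,v)[1] for u in np.where(g[v,250:385]>150)[0][[0,-1]]+250])"
```

```text
[ 18.18   0.34 -10.65] [-17.75   0.35 -10.75] [  0.215   0.345 -10.7  ]
[ 57.     0.36 -10.55]
[241 241 239 240 240 240 241 240 241 241 239 241 241 240 242 238 221 167
 102  70  72  72  69  73  74  70  72  69  75  74  72  74  79  77  76  75
  76  71  78  78 103 137 161 193 219 235 239 240 240 239 239 239 241 239
 239]
[240 239 240 241 239 240 240 240 241 233 185 119 100  97  96 103 100 100
 101 101 101 101 104  99 103 106 105 102 104 104 110 104 104 112 106 107
 111 108 108 114 113 111 112 115 117 112 114 118 113 115 116 119 120 112
 116 119 117 130 150 174 173 174 174 177 180 176 207 244 254 255 255 255
 255 255 255]
160 [np.float64(-28.24), np.float64(28.04)]
200 [np.float64(-28.15), np.float64(28.48)]
240 [np.float64(-28.04), np.float64(28.38)]
295 [np.float64(-28.35), np.float64(28.68)]
```

Emit:
servo_tool:
  xyz:
    - [0,0,0]
    - [0,0,0]
    - [0,0.4,0]
    - [0.02,0.7,0]
    - [0.03,0.8,0]
    - [0.03,0.8,0]
    - [0.03,0.8,0]
    - [0.03,0.8,0]
    - [0.03,0.8,0]
    - [0.03,0.8,0]
  rotation:
    - [0,0,-0.84]
    - [0,0,-0.84]
    - [0,0,0]
    - [0,0,0]
    - [0,0,0]
    - [0,0,0]
    - [0,0,0]
    - [0,0,0]
    - [0,0,0]
    - [0,0,0]

```text
clock: 7.82
tool_pos: [516.3, 133.2, 209.3]
tool_rot: [-180.0, -0.2, 170.0]
ft_force: [1.1, -0.8, -2.3]
grip_width: 55.4
grip_force: 30.0
```

Emit:
servo_tool:
  xyz:
    - [0,0.4,0]
    - [0,0.1,0]
    - [0,0,0]
    - [0,0,0]
  rotation:
    - [0,0,0]
    - [0,0,0]
    - [0,0,0]
    - [0,0,0]

```text
clock: 8.32
tool_pos: [522.4, 160.1, 210.9]
tool_rot: [-180.0, -0.0, 169.9]
ft_force: [0.7, 0.1, -2.4]
grip_width: 55.5
grip_force: 30.0
```

```bash
python3 -c "
from h import *
plan(500,262,210,170)
c=eyes.camera('wrist');save(c,'pics/w3.png')
for p in([553,253],[447,271.5]):print(proj(c,p+[67]),proj(c,p+[45]))"
```

```text
at 8.325 [522.4 160.1 210.9] [-1.7997e+02 -4.0000e-02  1.6992e+02] rot [-0.003 -0.004 -0.008] then shift [0.663 1.608 0.015]
[404.03501121 203.37691229] [398.7315505  198.39803598]
[411.81316535 101.14444903] [405.5312722 102.51438  ]
```

View pics/w3.png

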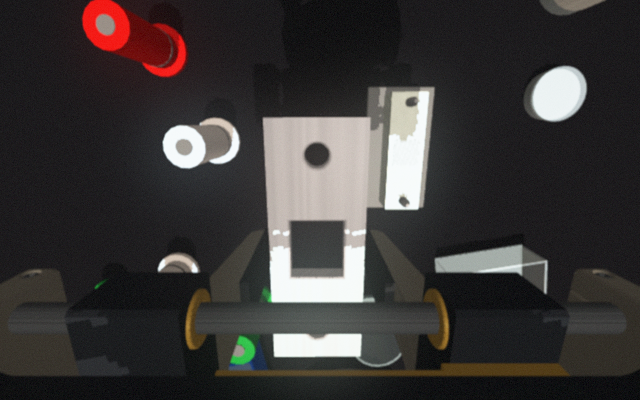

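Dock is on the right, with pins near (411,101) and (404,201). I'll zoom in.

```bash
python3 -c "
from h import *
im=cv2.imread('pics/w3.png')
a=cv2.resize(im[85:125,385:435],None,fx=14,fy=7*2,interpolation=2)[:,:]
b=cv2.resize(im[180:220,385:435],None,fx=14,fy=14,interpolation=2)
cv2.imwrite('pics/w3c.png',cv2.resize(np.hstack([a,b]),None,fx=.57,fy=.57))"
```

```text
(no output)
```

View pics/w3c.png

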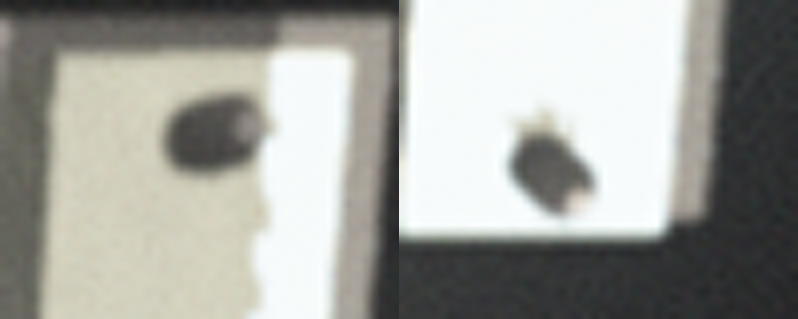

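Enlarged: pin A has its tip near (415.2,99.5) and base near (409.3,101.7). Pin B has its tip near (407.2,204.3) and base near (402.5,200.4).

```bash
cat > d.py <<'E'
from h import *
from scipy.optimize import least_squares
c=eyes.camera('wrist')
O=[((415.2,99.5),-1,67),((409.3,101.7),-1,45),((407.2,204.3),1,67),((402.5,200.4),1,45)]
def P(q,s,z):
    a=np.radians(q[2]);return [q[0]+s*55*np.cos(a),q[1]+s*55*np.sin(a),z+q[3]]
for k in(3,4):
    g=lambda q:P(np.r_[q,0] if k==3 else q,0,0)
    F=lambda q:np.concatenate([proj(c,P(np.r_[q,0][:4],s,z))-o for o,s,z in O])
    r=least_squares(F,[500,262,-10,0][:k]);print(r.x.round(2),r.fun.round(2))
for o,s,z in O:print(ray(c,*o,z).round(1))
E
python3 d.py
```

```text
[501.07 266.12  -9.7 ] [ 0.31  0.63 -0.32 -0.14  0.39  0.25 -0.42 -0.9 ]
[500.87 265.66  -9.68   1.62] [ 0.32  0.39 -0.34 -0.35  0.41  0.54 -0.43 -0.65]
[446.2 275.1  67. ]
[447.1 275.7  45. ]
[554.9 256.5  67. ]
[556.5 257.2  45. ]
```

```bash
python3 -c "
from h import *
plan(501.2,265.9,88,170.3)"
```

```text
at 8.425 [522.6 160.3 211.2] [-1.7999e+02 -1.0000e-02  1.6992e+02] rot [-0.001 -0.001 -0.038] then shift [0.648 1.675 2.054]
```

Emit:
servo_tool:
  xyz:
    - [0,0,0]
    - [0.15,0.4,0]
    - [0.2,0.5,0]
    - [0.2,0.5,0]
    - [0.1,0.275,0]
    - [0,0,0.5]
    - [0,0,0.6]
    - [0,0,0.6]
    - [0,0,0.3]
    - [0,0,0.05]
  rotation:
    - [0,0,-0.038]
    - [0,0,0]
    - [0,0,0]
    - [0,0,0]
    - [0,0,0]
    - [0,0,0]
    - [0,0,0]
    - [0,0,0]
    - [0,0,0]
    - [0,0,0]

```text
clock: 9.68
tool_pos: [500.5, 266.4, 87.5]
tool_rot: [-179.9, -0.1, 170.4]
ft_force: [0.2, 0.3, -1.7]
grip_width: 55.8
grip_force: 30.0
```

Emit:
servo_tool:
  xyz:
    - [0,0,0]
    - [0,0,0]
    - [0,0,0]
  rotation:
    - [0,0,0]
    - [0,0,0]
    - [0,0,0]

```text
clock: 10.05
tool_pos: [501.6, 267.0, 89.4]
tool_rot: [180.0, 0.1, 170.4]
ft_force: [-0.6, 1.3, -1.5]
grip_width: 55.3
grip_force: 30.0
```

```bash
python3 -c "
from h import *
plan(501.2,265.9,78,170.3)
c=eyes.camera('wrist');save(c,'pics/w4.png')
s=manip.get_state();T=R.from_euler('xyz',s['tool_rot'],degrees=True)
for h in([55.2,.2,-10.7],[55.2,.2,1.3]):print('hole',proj(c,T.apply(h)+s['tool_pos']))
a=np.radians(-9.7);p=np.array([501-55*np.cos(a),266-55*np.sin(a)])
for z in(67,45):print('pin',proj(c,[*p,z]))
im=c['frame'][:,:,::-1]
A=cv2.resize(im[125:185,285:350],None,fx=9,fy=9,interpolation=2)
t=eyes.camera('top')['frame'][190:245,205:255,::-1]
B=cv2.resize(t,None,fx=5,fy=5,interpolation=2)
B=cv2.copyMakeBorder(B,0,A.shape[0]-B.shape[0],0,0,0)
cv2.imwrite('pics/w4c.png',np.hstack([A,B])[:,:800])"
```

```text
at 10.05 [501.6 267.   89.4] [1.7996e+02 1.0000e-01 1.7038e+02] rot [0.004 0.01  0.008] then shift [ 0.004 -0.02   0.19 ]
hole [316.55204833 156.43703775]
hole [316.57532715 154.07324714]
pin [314.77311595 150.48350614]
pin [314.96618508 147.54312784]
```

View pics/w4c.png

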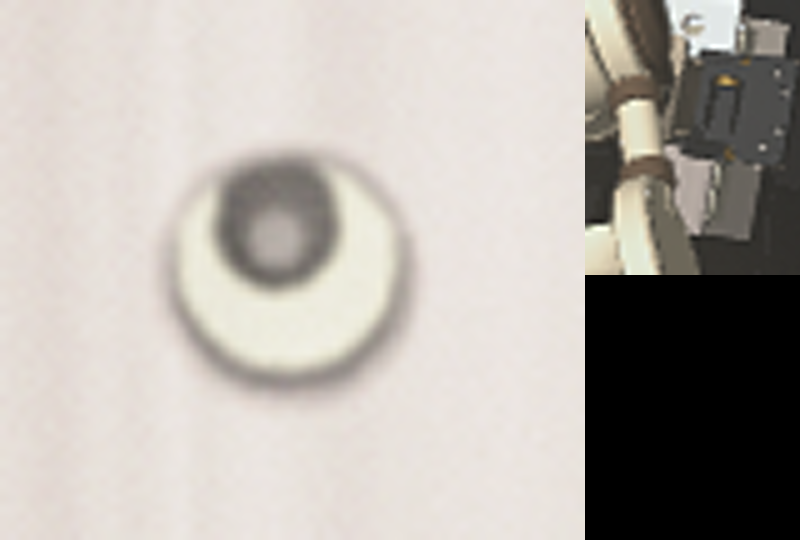

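Through the +x hole: pin tip at orig (314.8,151.05), hole centre about (316.5,153.8). The offset is small, so I compute the correction.

```bash
python3 -c "
from h import *
c=eyes.camera('wrist');s=manip.get_state();T=R.from_euler('xyz',s['tool_rot'],degrees=True)
h=ray(c,316.5,153.7,s['tool_pos'][2]-1.3);h2=ray(c,316.5,154.1,s['tool_pos'][2]+10.7);p=ray(c,314.8,151.05,67)
print(s['tool_pos'],s['tool_rot'],s['ft_force'])
print(h,h2,p,T.inv().apply(p-h).round(2),T.inv().apply(p-h2).round(2),T.inv().apply(h-s['tool_pos']))"
```

```text
[501.11336142 266.90995301  88.68856617] [1.79983854e+02 3.19240164e-02 1.70382584e+02] [-0.55912591  0.10071158 -1.56952586]
[446.46167252 276.3128047   87.38856617] [445.42844514 276.50156387  99.38856617] [446.70986064 275.12984682  67.        ] [-0.43 -1.13 20.39] [-1.47 -1.15 32.39] [55.45521135  0.13976663  1.26914115]
```

Emit:
servo_tool:
  xyz:
    - [-0.01,-0.018,0]
    - [0,0,0.1]
    - [0,0,0.1]
    - [0,0,0.1]
    - [0,0,0.08]
    - [0,0,0]
    - [0,0,0]
  rotation:
    - [0,0,0.006]
    - [0,0,0]
    - [0,0,0]
    - [0,0,0]
    - [0,0,0]
    - [0,0,0]
    - [0,0,0]

```text
clock: 11.08
tool_pos: [501.5, 265.7, 65.7]
tool_rot: [180.0, 0.0, 170.3]
ft_force: [-0.6, 0.1, -1.7]
grip_width: 55.6
grip_force: 30.0
```

```bash
python3 -c "
from h import *
plan(501.2,265.9,46.3,170.3)
c=eyes.camera('wrist');save(c,'pics/w5.png')
im=c['frame'][:,:,::-1]
cv2.imwrite('pics/w5c.png',cv2.resize(im[125:280,270:365],None,fx=3.8,fy=3.8,interpolation=2))"
```

```text
at 11.075 [501.5 265.7  65.7] [1.7999e+02 2.0000e-02 1.7032e+02] rot [0.001 0.002 0.002] then shift [0.006 0.002 0.323]
```

View pics/w5c.png

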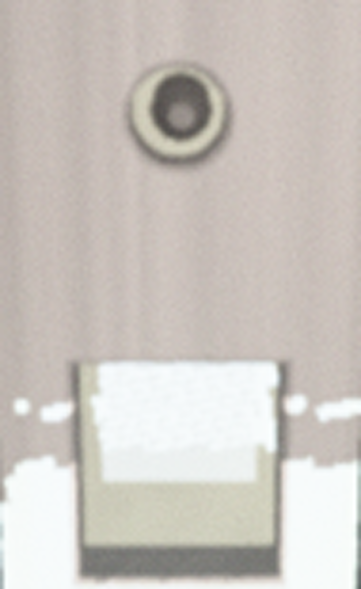

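Pin is centred in the hole, with the tip at crop (180,112). I'll keep lowering.

Emit:
servo_tool:
  xyz:
    - [0,0,0.05]
    - [0,0,0.05]
    - [0,0,0.05]
    - [0,0,0.05]
    - [0,0,0.05]
    - [0,0,0.04]
    - [0,0,0]
    - [0,0,0]
  rotation:
    - [0,0,0]
    - [0,0,0]
    - [0,0,0]
    - [0,0,0]
    - [0,0,0]
    - [0,0,0]
    - [0,0,0]
    - [0,0,0]

```text
clock: 12.12
tool_pos: [501.4, 265.7, 48.2]
tool_rot: [180.0, 0.0, 170.3]
ft_force: [-0.4, -0.2, -2.3]
grip_width: 55.4
grip_force: 30.0
```

Emit:
servo_tool:
  xyz:
    - [0,0,0.02]
    - [0,0,0.015]
    - [0,0,0]
    - [0,0,0]
  rotation:
    - [0,0,0]
    - [0,0,0]
    - [0,0,0]
    - [0,0,0]

```text
clock: 12.62
tool_pos: [501.4, 265.7, 46.3]
tool_rot: [180.0, 0.0, 170.3]
ft_force: [-1.2, -0.6, 1.4]
grip_width: 55.6
grip_force: 30.0
```

Seated at the predicted height, and the force shows contact. Release and rise.

Emit:
servo_tool:
  xyz:
    - [0,0,0.005]
    - [0,0,0]
    - [0,0,0]
    - [0,0,0]
    - [0,0,0]
    - [0,0,0]
  rotation:
    - [0,0,0]
    - [0,0,0]
    - [0,0,0]
    - [0,0,0]
    - [0,0,0]
    - [0,0,0]
  hand: -1

```text
clock: 13.38
tool_pos: [501.3, 265.7, 45.7]
tool_rot: [180.0, 0.0, 170.3]
ft_force: [-0.6, 0.6, -0.6]
grip_width: 92.1
grip_force: 0.0
```

Emit:
servo_tool:
  xyz:
    - [0,0,-0.05]
    - [0,0,-0.2]
    - [0,0,-0.5]
    - [0,0,-0.7]
    - [0,0,-0.7]
    - [0,0,-0.6]
    - [0,0,0]
    - [0,0,0]
  rotation:
    - [0,0,0]
    - [0,0,0]
    - [0,0,0]
    - [0,0,0]
    - [0,0,0]
    - [0,0,0]
    - [0,0,0]
    - [0,0,0]

```text
clock: 14.38
tool_pos: [500.8, 265.5, 210.0]
tool_rot: [-180.0, -0.1, 170.3]
ft_force: [-0.2, -0.2, 0.0]
grip_width: 91.7
grip_force: 0.0
```

```bash
python3 -c "
from h import *
plan(451,43,170,180)
c=eyes.camera('wrist');save(c,'pics/w6.png')
im=c['frame'][:,:,::-1]
cv2.imwrite('pics/w6c.png',cv2.resize(im[90:270,250:390],None,fx=3,fy=3,interpolation=2))"
```

```text
at 14.375 [500.8 265.5 210. ] [-1.7997e+02 -6.0000e-02  1.7032e+02] rot [-0.002 -0.006 -0.968] then shift [ 0.83  -3.708  0.666]
```

View pics/w6c.png

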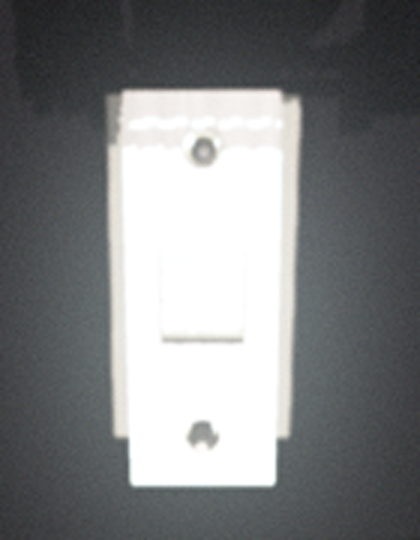

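The plate sits flush, both pins showing through the holes at crop (203,152) and (203,435). Picture budget is used up, so from here I measure by code. Next, the near canister.

```bash
python3 -c "
from h import *
plan(451,43,180,170.3)"
```

```text
at 14.425 [500.4 265.4 209.2] [-1.7993e+02 -1.4000e-01  1.7032e+02] rot [-0.007 -0.014  0.002] then shift [ 0.187 -3.792  0.486]
```

Emit:
servo_tool:
  xyz:
    - [0.02,-0.4,0]
    - [0.03,-0.6,0]
    - [0.03,-0.7,0]
    - [0.03,-0.7,0]
    - [0.03,-0.7,0]
    - [0.05,-0.5,0.2]
    - [0,-0.19,0.28]
    - [0,0,0]
    - [0,0,0]
    - [0,0,0]
  rotation:
    - [0,0,0]
    - [0,0,0]
    - [0,0,0]
    - [0,0,0]
    - [0,0,0]
    - [0,0,0]
    - [0,0,0]
    - [0,0,0]
    - [0,0,0]
    - [0,0,0]

```text
clock: 15.68
tool_pos: [452.3, 44.2, 182.4]
tool_rot: [180.0, 0.0, 170.4]
ft_force: [-0.6, -0.1, 0.3]
grip_width: 91.9
grip_force: 0.0
```

```bash
cat > can.py <<'E'
from h import *
def run(x,y):
    c=eyes.camera('wrist');save(c,'pics/can%d.png'%int(manip.get_state()['clock']*100))
    im=c['frame'];hsv=cv2.cvtColor(im,cv2.COLOR_RGB2HSV)
    top,foot=proj(c,[x,y,100]),proj(c,[x,y,8]);print('pred top',top,'foot',foot)
    px=20*c['intrinsics'][0][0]/(c['position'][2]-100)
    g=cv2.medianBlur(cv2.cvtColor(im,cv2.COLOR_RGB2GRAY),3)
    h=cv2.HoughCircles(g,cv2.HOUGH_GRADIENT,1,10,param1=80,param2=12,minRadius=int(px*.85),maxRadius=int(px*1.15))
    for q in h[0]:
        if np.hypot(*(q[:2]-top))<30:print('circle',q,px,ray(c,q[0],q[1],100).round(1))
    m=((hsv[:,:,1]<60)&(hsv[:,:,2]>110)).astype('uint8')
    n,l,st,ce=cv2.connectedComponentsWithStats(m)
    for i in range(1,n):
        if st[i][4]>200:print(st[i],ce[i].round(1))
E
python3 -c "
from can import *
run(451,42.5);plan(451,42.5,180,170.3)"
```

```text
pred top [314.48836188 205.59014912] foot [315.09549331 184.36234912]
circle [318.5 202.5  24. ] 23.256802756913363 [448.8  46.5 100. ]
circle [318.5 183.5  24.3] 23.256802756913363 [431.7  49.4 100. ]
[242  71  19  21 318] [250.9  80.5]
[  463   130   116   142 12692] [518.7 196.3]
[ 289  159   64   78 3446] [319.7 197.1]
[ 152  231   79   70 1085] [187.8 273.1]
[ 402  231   81   70 1582] [446.4 272.5]
[597 277  43  23 256] [623.1 285.9]
[250 294  32   9 224] [265.2 298.7]
[ 123  312  388   65 8338] [306.9 329.8]
[440 347  17  23 256] [447.2 359.6]
at 15.725 [452.3  44.  182.4] [1.7999e+02 5.0000e-02 1.7039e+02] rot [0.001 0.005 0.009] then shift [ 0.017 -0.029  0.04 ]
```

```bash
python3 -c "
from h import *
plan(449.3,46.5,41,170.3)
c=eyes.camera('wrist');print(ray(c,318.5,183.5,8),ray(c,318.5,202.5,100))
g=cv2.imread('pics/can1572.png',0);print([ (v,np.where(g[v,285:360]>110)[0][[0,-1]]+285) for v in (165,175,185,190,200,210,220)])"
```

```text
at 15.725 [452.3  44.  182.4] [1.7999e+02 5.0000e-02 1.7039e+02] rot [0.001 0.005 0.009] then shift [0.056 0.032 2.356]
[450.65454753  46.57664067   8.        ] [448.776618   46.4084487 100.       ]
[(165, array([301, 334])), (175, array([295, 341])), (185, array([293, 342])), (190, array([294, 341])), (200, array([295, 341])), (210, array([295, 343])), (220, array([301, 335]))]
```

Emit:
servo_tool:
  xyz:
    - [0.05,0.032,0]
    - [0,0,0.3]
    - [0,0,0.5]
    - [0,0,0.5]
    - [0,0,0.5]
    - [0,0,0.4]
    - [0,0,0.15]
    - [0,0,0]
    - [0,0,0]
  rotation:
    - [0,0,0]
    - [0,0,0]
    - [0,0,0]
    - [0,0,0]
    - [0,0,0]
    - [0,0,0]
    - [0,0,0]
    - [0,0,0]
    - [0,0,0]

```text
clock: 16.9
tool_pos: [450.2, 45.7, 42.0]
tool_rot: [180.0, 0.1, 170.3]
ft_force: [0.3, 0.1, 0.6]
grip_width: 92.0
grip_force: 0.0
```

Emit:
servo_tool:
  xyz:
    - [0,0,0]
    - [0,0,0]
    - [0,0,0]
    - [0,0,0]
    - [0,0,0]
    - [0,0,0]
    - [0,0,0]
    - [0,0,0]
    - [0,0,0]
    - [0,0,0]
  rotation:
    - [0,0,0]
    - [0,0,0]
    - [0,0,0]
    - [0,0,0]
    - [0,0,0]
    - [0,0,0]
    - [0,0,0]
    - [0,0,0]
    - [0,0,0]
    - [0,0,0]
  hand: 1
  grip_force: 40

```text
clock: 18.15
tool_pos: [449.2, 45.9, 40.9]
tool_rot: [180.0, -0.0, 170.3]
ft_force: [0.2, 0.5, -0.6]
grip_width: 39.7
grip_force: 40.0
```

```bash
python3 -c "
from h import *
s=manip.get_state();print(s['ft_force'],s['moment'],s['grip_width'],s['tool_pos'])"
```

```text
[ 0.2191342   0.48933211 -0.57221218] [ 0.22955569 -0.00927982 -0.01982462] 39.71355315648775 [449.20463291  45.86366707  40.87579876]
```

Emit:
servo_tool:
  xyz:
    - [0,0,-0.1]
    - [0,0,-0.3]
    - [0,0,-0.3]
    - [0,0,-0.1]
    - [0,0,0]
    - [0,0,0]
    - [0,0,0]
    - [0,0,0]
  rotation:
    - [0,0,0]
    - [0,0,0]
    - [0,0,0]
    - [0,0,0]
    - [0,0,0]
    - [0,0,0]
    - [0,0,0]
    - [0,0,0]

```text
clock: 19.15
tool_pos: [448.9, 45.8, 88.5]
tool_rot: [-180.0, -0.0, 170.3]
ft_force: [-0.0, -0.3, -2.0]
grip_width: 40.1
grip_force: 40.0
```

Emit:
servo_tool:
  xyz:
    - [0,0,0]
    - [0,0,0]
  rotation:
    - [0,0,0]
    - [0,0,0]

```text
clock: 19.4
tool_pos: [449.2, 45.8, 88.9]
tool_rot: [180.0, -0.0, 170.3]
ft_force: [-0.6, 0.7, -2.1]
grip_width: 39.9
grip_force: 40.0
```

```bash
python3 -c "
from h import *
s=manip.get_state();print(s['clock'],s['ft_force'],s['moment'],s['grip_width'],s['tool_pos'],s['tool_rot'])"
```

```text
19.4 [-0.63301121  0.73656476 -2.09663374] [-0.01482122  0.01012558  0.00327163] 39.874156166438944 [449.18542576  45.81760043  88.85380983] [ 1.79999669e+02 -5.79155961e-03  1.70316155e+02]
```

About 0.21 kg, so likely the lighter one. I stand it back where it was.

Emit:
servo_tool:
  xyz:
    - [0,0,0.2]
    - [0,0,0.3]
    - [0,0,0.2]
    - [0,0,0.06]
    - [0,0,0.035]
    - [0,0,0.005]
    - [0,0,0]
    - [0,0,0]
  rotation:
    - [0,0,0]
    - [0,0,0]
    - [0,0,0]
    - [0,0,0]
    - [0,0,0]
    - [0,0,0]
    - [0,0,0]
    - [0,0,0]

```text
clock: 20.4
tool_pos: [449.5, 45.8, 41.2]
tool_rot: [180.0, 0.0, 170.3]
ft_force: [0.6, -0.1, -2.5]
grip_width: 39.7
grip_force: 40.0
```

Emit:
servo_tool:
  xyz:
    - [0,0,0]
    - [0,0,0]
    - [0,0,0]
    - [0,0,0]
    - [0,0,0]
    - [0,0,0]
    - [0,0,0]
  rotation:
    - [0,0,0]
    - [0,0,0]
    - [0,0,0]
    - [0,0,0]
    - [0,0,0]
    - [0,0,0]
    - [0,0,0]
  hand: -1

```text
clock: 21.28
tool_pos: [449.2, 45.8, 40.9]
tool_rot: [-180.0, -0.0, 170.3]
ft_force: [-0.1, -0.1, 0.4]
grip_width: 91.9
grip_force: 0.0
```

Emit:
servo_tool:
  xyz:
    - [0,0,-0.1]
    - [0,0,-0.4]
    - [0,0,-0.6]
    - [0,0,-0.6]
    - [0,0,-0.6]
    - [0,0,-0.3]
    - [0,0,0]
    - [0,0,0]
  rotation:
    - [0,0,0]
    - [0,0,0]
    - [0,0,0]
    - [0,0,0]
    - [0,0,0]
    - [0,0,0]
    - [0,0,0]
    - [0,0,0]

```text
clock: 22.28
tool_pos: [448.6, 45.9, 196.0]
tool_rot: [-180.0, -0.1, 170.3]
ft_force: [0.8, 0.8, -0.5]
grip_width: 92.0
grip_force: 0.0
```

```bash
python3 -c "
from can import *
run(449.7,46);plan(618,-52,190,110)"
```

```text
pred top [316.90195801 203.92046654] foot [316.91568032 184.05480282]
circle [316.5 184.5  22.9] 22.054326892523957 [431.3  48.8 100. ]
circle [315.5 204.5  20.8] 22.054326892523957 [450.   44.6 100. ]
[246  79  17  18 255] [253.7  87.5]
[626 126  14  40 402] [633.8 147. ]
[  457   133   109   137 11549] [509.2 196.9]
[ 288  161   67   77 3428] [319.9 198.9]
[ 152  231   80   70 1547] [187.7 273.7]
[ 402  231   81   70 1671] [446.1 272.5]
[  0 269  50  32 473] [ 21.1 282. ]
[598 277  42  23 357] [623.3 286.2]
[249 291  35  13 319] [266.1 297.7]
[ 123  311  388   67 9448] [301.4 329. ]
[436 340  21  30 389] [444.8 357. ]
at 22.325 [448.4  45.9 195.7] [-1.8000e+02 -1.3000e-01  1.7031e+02] rot [-0.007 -0.012  6.031] then shift [-2.5    2.098  0.094]
```

Emit:
servo_tool:
  xyz:
    - [0,0,0]
    - [0,0,0]
    - [0,0,0]
    - [0,0,0]
    - [0,0,0]
    - [0,0,0]
    - [0,0,0]
    - [0,0,0]
    - [0,0,0]
  rotation:
    - [0,0,0.9]
    - [0,0,0.9]
    - [0,0,0.9]
    - [0,0,0.9]
    - [0,0,0.9]
    - [0,0,0.9]
    - [0,0,0.9]
    - [0,0,0.9]
    - [0,0,0.83]

```text
clock: 23.45
tool_pos: [448.4, 45.9, 195.6]
tool_rot: [-179.9, -0.0, 89.7]
ft_force: [-0.5, 0.1, 1.2]
grip_width: 91.7
grip_force: 0.0
```

```bash
python3 -c "
from can import *
plan(618,-52,190,90)"
```

```text
at 23.45 [448.4  45.9 195.6] [-1.7986e+02 -2.0000e-02  8.9740e+01] rot [-0.014 -0.002 -0.026] then shift [-1.632  2.826  0.093]
```

Emit:
servo_tool:
  xyz:
    - [-0.2,0.4,0]
    - [-0.3,0.55,0]
    - [-0.4,0.65,0]
    - [-0.4,0.65,0]
    - [-0.3,0.45,0.09]
    - [-0.03,0.13,0]
    - [0,0,0]
    - [0,0,0]
    - [0,0,0]
  rotation:
    - [0,0,0]
    - [0,0,0]
    - [0,0,0]
    - [0,0,0]
    - [0,0,0]
    - [0,0,0]
    - [0,0,0]
    - [0,0,0]
    - [0,0,0]

```text
clock: 24.58
tool_pos: [618.5, -51.3, 191.9]
tool_rot: [180.0, 0.0, 90.1]
ft_force: [0.2, 0.3, 0.1]
grip_width: 92.0
grip_force: 0.0
```

```bash
python3 -c "
from can import *
run(618,-53);plan(618,-53,41,90)"
```

```text
pred top [316.65522918 205.30633706] foot [316.72814103 184.66862045]
circle [315.5 206.5  21.8] 22.40937192025972 [616.9 -54.2 100. ]
circle [315.5 186.5  23.3] 22.40937192025972 [616.9 -35.1 100. ]
[ 597    0   43   65 1939] [622.5  25.3]
[  93   66  104   60 4519] [144.2  95.6]
[384  91  19  19 287] [393.1 100. ]
[ 440  113   96  117 9253] [486.4 170.8]
[ 293  163   47   66 2552] [316.  195.2]
[ 352  312  154    8 1120] [428.9 315.3]
at 24.625 [618.7 -51.4 191.9] [1.7998e+02 1.0000e-02 9.0050e+01] rot [0.002 0.001 0.005] then shift [-0.026 -0.011  2.515]
```

Emit:
servo_tool:
  xyz:
    - [-0.048,-0.02,0]
    - [0,0,0.35]
    - [0,0,0.55]
    - [0,0,0.55]
    - [0,0,0.5]
    - [0,0,0.4]
    - [0,0,0.16]
    - [0,0,0]
    - [0,0,0]
  rotation:
    - [0,0,0]
    - [0,0,0]
    - [0,0,0]
    - [0,0,0]
    - [0,0,0]
    - [0,0,0]
    - [0,0,0]
    - [0,0,0]
    - [0,0,0]

```text
clock: 25.75
tool_pos: [618.8, -55.2, 42.3]
tool_rot: [179.9, 0.0, 90.0]
ft_force: [0.4, 0.4, -0.5]
grip_width: 91.6
grip_force: 0.0
```

Emit:
servo_tool:
  xyz:
    - [0,0,0]
    - [0,0,0]
    - [0,0,0]
    - [0,0,0]
    - [0,0,0]
    - [0,0,0]
    - [0,0,0]
    - [0,0,0]
    - [0,0,0]
    - [0,0,0]
  rotation:
    - [0,0,0]
    - [0,0,0]
    - [0,0,0]
    - [0,0,0]
    - [0,0,0]
    - [0,0,0]
    - [0,0,0]
    - [0,0,0]
    - [0,0,0]
    - [0,0,0]
  hand: 1
  grip_force: 45

```text
clock: 27.0
tool_pos: [617.8, -54.8, 40.9]
tool_rot: [-180.0, -0.0, 90.0]
ft_force: [-0.5, 0.1, 0.3]
grip_width: 39.7
grip_force: 45.0
```

Emit:
servo_tool:
  xyz:
    - [0,0,-0.1]
    - [0,0,-0.3]
    - [0,0,-0.3]
    - [0,0,-0.1]
    - [0,0,0]
    - [0,0,0]
    - [0,0,0]
    - [0,0,0]
  rotation:
    - [0,0,0]
    - [0,0,0]
    - [0,0,0]
    - [0,0,0]
    - [0,0,0]
    - [0,0,0]
    - [0,0,0]
    - [0,0,0]

```text
clock: 28.0
tool_pos: [617.5, -54.7, 88.4]
tool_rot: [-179.9, -0.0, 90.0]
ft_force: [-0.0, 0.7, -5.4]
grip_width: 39.5
grip_force: 45.0
```

0.55 kg, so this is the heavier one. Raise it and carry it over the dock.

Emit:
servo_tool:
  xyz:
    - [0,0,-0.2]
    - [0,0,-0.4]
    - [0,0,-0.5]
    - [0,0,-0.5]
    - [0,0,-0.25]
    - [0.1,-0.04,0]
    - [0.3,-0.1,0]
    - [0.45,-0.16,0]
    - [0.5,-0.18,0]
    - [0.5,-0.18,0]
  rotation:
    - [0,0,0]
    - [0,0,0]
    - [0,0,0]
    - [0,0,0]
    - [0,0,0]
    - [0,0,0]
    - [0,0,0]
    - [0,0,0]
    - [0,0,0]
    - [0,0,0]

```text
clock: 29.25
tool_pos: [576.1, 58.4, 198.0]
tool_rot: [-179.8, -0.1, 90.0]
ft_force: [0.8, 0.7, -5.7]
grip_width: 39.5
grip_force: 45.0
```

Emit:
servo_tool:
  xyz:
    - [0.5,-0.18,0]
    - [0.5,-0.18,0]
    - [0.5,-0.18,0]
    - [0.5,-0.18,0]
    - [0.5,-0.18,0]
    - [0.45,-0.16,0]
    - [0.3,-0.1,0]
    - [0.15,-0.07,0]
    - [0,0,0]
    - [0,0,0]
  rotation:
    - [0,0,0]
    - [0,0,0]
    - [0,0,0]
    - [0,0,0]
    - [0,0,0]
    - [0,0,0]
    - [0,0,0]
    - [0,0,0]
    - [0,0,0]
    - [0,0,0]

```text
clock: 30.5
tool_pos: [504.6, 259.4, 199.8]
tool_rot: [180.0, 0.0, 90.0]
ft_force: [-0.2, 0.1, -4.8]
grip_width: 39.4
grip_force: 45.0
```

```bash
python3 -c "
from h import *
plan(501.2,265.9,198,90)"
```

```text
at 30.5 [504.6 259.4 199.8] [1.800e+02 3.000e-02 8.997e+01] rot [ 0.     0.003 -0.003] then shift [ 0.108 -0.057  0.03 ]
```

Emit:
servo_tool:
  xyz:
    - [0.06,-0.03,0.03]
    - [0.048,-0.027,0]
    - [0,0,0]
    - [0,0,0]
    - [0,0,0]
    - [0,0,0]
    - [0,0,0]
    - [0,0,0]
    - [0,0,0]
  rotation:
    - [0,0,0]
    - [0,0,0]
    - [0,0,0]
    - [0,0,0]
    - [0,0,0]
    - [0,0,0]
    - [0,0,0]
    - [0,0,0]
    - [0,0,0]

```text
clock: 31.62
tool_pos: [501.0, 266.6, 198.1]
tool_rot: [180.0, -0.0, 90.0]
ft_force: [0.3, 0.0, -5.7]
grip_width: 39.4
grip_force: 45.0
```

```bash
python3 -c "
from h import *
s=manip.get_state();print(s['clock'],s['tool_pos'],s['tool_rot'],s['ft_force'],s['moment'],abs(s['joint_velocities']).max(),s['grip_width'])
t=eyes.camera('top');
# canister 1 still at place
f0=cv2.imread('pics/top.png').astype(int);d=abs(f0-t['frame'][:,:,::-1]).max(2)
print('can1 diff',d[215:240,283:308].max(),d[170:185,300:400].mean())
n,l,st,ce=cv2.connectedComponentsWithStats((d>60).astype('uint8'))
print(st[st[:,4]>25])"
```

```text
31.625 [500.95484812 266.63339043 198.13186717] [ 1.79995725e+02 -2.12341466e-03  9.00145615e+01] [ 0.25015888  0.02911159 -5.65572056] [-0.02869705  0.04273887  0.03478628] 0.05336616690926986 39.37668490747118
can1 diff 73 24.798
[[     0      0    640    400 235483]
 [   141    165     96    235  12018]
 [   316    168     17     19    209]
 [   217    190     23     47    376]
 [   357    199     33     47    654]
 [    82    298     36     16     75]
 [     0    300    144    100   6164]
 [    88    311     12     25     61]
 [   300    368     29     25    167]
 [   320    370     17     17    115]
 [   242    386     47     14    372]]
```

```bash
python3 -c "
from h import *
print(manip.finish_job())"
```

```text
the job is handed in; nothing more can be done
None
```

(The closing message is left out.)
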